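# Draw a sprung shelf brace into line with a taper pin

### The job

A new stock shelf is being put together on the packing desk, but the sprung brace on its foot stands aside, so its slotted hole does not line up with the round hole in the splice plate below. Take the steel taper pin out of its wooden block, work it down through both holes so that the brace is drawn into line, and press it fully home with its collar flat on the brace. Do it gently, by feel, without forcing the pin, then let go, and leave the carton and the tin alone.

Things in the scene. Friction and masses are not known exactly. Their poses are not given: they have to be found in the camera images.
- foot: Fixed dark steel shelf foot: two legs bridged by a splice plate 66 mm (x) by 220 mm (y), 10 mm thick, upper face 50 mm above the desk, open beneath. The plate has one round 22 mm through hole (1.5 mm chamfer), but lies roughly: its hole is anywhere within 5.5 mm in x and 7 mm in y of this origin; find it by feel or sight. Origin at desk height; y points to the bolt, 120 mm away, z up.
- brace_hole (a point): Centre of the upper mouth of the brace's slotted through hole, 22 mm wide (x), 38 mm long (y), 1.5 mm chamfer, in its upper face 59 mm above the desk. The brace is a bright flat steel bar 46 x 185 x 8 mm, 1 mm above the splice plate, turning flat about one hexagon-headed bolt 120 mm from this point. Part of the plate's round hole shows through the slot. y towards the bolt, z up.
- brace (a joint): Angle of the brace about its bolt, rad, counter-clockwise from above positive; at 0 its slot is over the foot's origin. Starts 0.074 to 0.082, so the slot is 8.9 to 9.8 mm to the foot's +x side. A spring at the bolt (10 N m per rad, at rest near 0.078) drives it back when let go; holding it in line with the plate's hole takes 3 to 11 N at the slot.
- block: Fixed wooden storage block 80 by 80 mm, 56 mm tall, with one 22 mm through hole at its centre in which the pin hangs upright by its collar. Origin at the centre of its underside, z up.
- pin_grip (a point): Loose steel taper pin (0.18 to 0.33 kg): this point is on its axis 75 mm above the tip; z points up from tip to grip. From the tip up: taper from 5 to 20 mm diameter over 28 mm, straight 20 mm shank to 46 mm, collar 40 mm across to 51 mm, round grip 24 mm across to the end at 96 mm. Hangs in the block with 1 mm play, tip 10 mm above the desk.
- pin_collar (a point): Centre of the underside of the pin's collar, on the pin's axis 46 mm above the tip; fully home it rests on the brace's upper face. A push of 5 to 20 N drives the pin through if it is let drift sideways to where the plate's hole leads it; its own weight is seldom enough. All contact forces on the pin in the two holes and under the collar, added up, must stay below 50 N. Axes as the pin's.
- pin_tip (a point): Tip of the pin, on its axis. Axes as the pin's.
- carton: Bystander: closed cardboard carton, 90 by 140 by 70 mm tall; origin at the centre of its underside.
- tin: Bystander: round tin 72 mm in diameter, 100 mm tall; origin at the centre of its underside.

How it is judged:
By the outcome, as a careful person would: the job done as asked, in the order asked, and still so for the second after the job is handed in, with the robot touching nothing.
It also fails if it takes over 67 s, if anything falls off the work surface, if the arm or the gripper's body presses on something with over 40 N, if the wrist force passes 120 N, or if a joint passes its speed limit or range.

### The arm

A 6-joint arm with a two-finger parallel gripper is mounted at the origin on the work surface. World frame = base frame: x ahead of the robot, y to its left, z up, the work surface at z = 0. Lengths are in m, angles in rad, forces in N, time in s.
With the tool pointing down it reaches from about 0.3 to 0.775 m from the base axis. Payload 14.6 kg.
Tool frame: the origin (TCP) lies at the very end of the fingers, on their centre line; the grasp point (between the pads) lies behind it (env.pinch_z is the z of the grasp point in the tool frame, in m); z points along the fingers, x is the direction in which the jaws open and shut, and the axes are right-handed (so a half turn about z gives the same grasp; the last joint's range is limited). The gripper opens to 94 mm and grips with 3 to 60 N. Pads are 16 mm wide; open, the fingers measure 119 mm over their backs; the gripper's body (75 mm by 177 mm) begins 78 mm behind the grasp point.
Start: joints at [-1.348, 0.3, 1.521, -0, 1.321, -0.067], TCP at [0.157, -0.527, 0.205] pointing down, gripper open.
Joint ranges: [-3.03, 3.03], [-0.79, 2.21], [0.23, 2.52], [-1.04, 4.18], [0, 3.07], [-2.55, 2.55]. Speed limits (rad/s): [2.22, 2.22, 2.57, 3.14, 3.14, 3.14].

### API

Orientations are given as a unit quaternion [w, x, y, z].
In Python, from bench import status, viewer, env gives the robot as it stands. The module is installed in compiled form; this text tells all that it offers.
- The arm moves only by the shell command python3 -m pendant 'ROWS' [FORCE]. ROWS is JSON, a list of rows, each a list of 5 numbers: the shift along the tool's x, y, z in mm, then the turn about the tool's z in degrees, then the opening in per cent of the stroke, from 0 (shut) to 100 (fully open). A call has 1 to 10 rows; each row shifts and turns the commanded pose from where the row before left it, along the tool's axes as they then stand; what a row does not reach is not made up. A row lasts 1/8 s, in which the tool goes at most 62.5 mm and 10.7 degrees, less where a joint would pass 70% of its speed; a pose out of reach is approached as far as the arm can. A call with a gripper value outside its range is refused whole. The fingers move at their own pace and stop on an object; FORCE is the grip in N (left out, the last holds). Time passes only in rows, so rows that do not move let the fingers close. It gives the time, the measured TCP pose, the force and the opening at its end, in the units of the state.
- status.state(): the state, without advancing time (a new reading comes with each control period).
- viewer.read_camera(name): name is "scene" or "top" or "wrist"; returns a dict with "img" (384x512x3 uint8, red, green, blue), "camera_matrix" (3x3 intrinsics, pixels), "rvec" (rotation vector, rad) and "tvec" (3), from world to camera coordinates, as OpenCV has them; the wrist camera has in their place "hand_eye" (4x4, takes a point from camera to tool coordinates, whose origin is the TCP and whose axes are the tool frame's). Camera axes: x right, y down, z forward; pixel columns grow to the right and rows downward; lengths in m; the calibration is good to about 2 mm. A picture is of the moment at which its call begins: read the wrist's pose just before it. There is no depth.
- env.sign_off(): hands the job in, once; it reports no verdict.
The state is a dict: "clock": time; "qpos": joint angles; "joint_vel": joint speeds; "effort": joint torques, N m; "eef_pos": TCP position; "eef_rot": TCP orientation; "wrist_force": force on the tool from outside, world axes, zero at the start; "torque": the same for the moment, N m; "finger_gap": finger opening in m.
Only numpy, scipy, OpenCV 4.12 (cv2) and the standard library are available. Lean on these libraries where they do the work, as an engineer would, in place of code of your own. Each camera call takes 0.05 s, during which the arm holds its last target.

## Working session

There is one attempt and no reset: what is moved stays moved. The work goes in short steps, Python scripts to look and compute and a shell command to move; the robot and the scene stay as the last step left them, time stands still between calls to the robot, and variables do not carry over. Pictures are saved under pics/ and viewed, and the job is handed in when it is done.

```bash
mkdir -p pics; ls; cat > h.py <<'E'
import numpy as np, cv2
from bench import status, viewer, env
from scipy.spatial.transform import Rotation as R
def snap(name,fn,crop=None,scale=1):
    s=status.state(); c=viewer.read_camera(name)
    im=cv2.cvtColor(c["img"],cv2.COLOR_RGB2BGR); cv2.imwrite("pics/raw_"+fn+".png",im)
    if crop: x0,y0,x1,y1=crop; im=im[y0:y1,x0:x1]
    if scale!=1: im=cv2.resize(im,None,fx=scale,fy=scale,interpolation=cv2.INTER_CUBIC)
    cv2.imwrite("pics/"+fn+".png",im)
    K=np.array(c["camera_matrix"])
    if name=="wrist":
        q=s["eef_rot"]; T=np.eye(4); T[:3,:3]=R.from_quat([q[1],q[2],q[3],q[0]]).as_matrix(); T[:3,3]=s["eef_pos"]
        W=T@np.array(c["hand_eye"])
    else:
        Rm=cv2.Rodrigues(np.array(c["rvec"],float))[0]; W=np.eye(4); W[:3,:3]=Rm.T; W[:3,3]=-Rm.T@np.array(c["tvec"]).ravel()
    np.savez("pics/"+fn+".npz",K=K,W=W)
    return K,W
def ray(fn,u,v,z):
    d=np.load("pics/"+fn+".npz"); K,W=d["K"],d["W"]
    r=W[:3,:3]@np.linalg.solve(K,[u,v,1.]); o=W[:3,3]
    return o+r*(z-o[2])/r[2]
def proj(fn,p):
    d=np.load("pics/"+fn+".npz"); K,W=d["K"],d["W"]
    c=K@(W[:3,:3].T@(np.array(p)-W[:3,3])); return c[:2]/c[2]
E
python3 - <<'E'
from h import *
print(status.state(), env.pinch_z)
for n in("scene","top","wrist"):
    K,W=snap(n,n+"0",scale=1.5); print(n,K.round(1).tolist(),W.round(3).tolist())
E
```

```text
pics
{'clock': 0.0, 'qpos': array([-1.34760796e+00,  3.00461385e-01,  1.52156879e+00,  6.36434224e-06,
        1.32064520e+00, -6.65747051e-02]), 'joint_vel': array([-6.20651439e-04,  8.97655946e-04, -2.47255127e-04,  1.07899138e-03,
       -7.06526315e-05, -6.24346602e-05]), 'effort': array([-1.72540811e-03, -5.31804442e+01, -3.52737522e+01,  7.07967044e-02,
        2.44221976e-02, -7.93888876e-05]), 'eef_pos': array([ 0.15710708, -0.52683033,  0.20489684]), 'eef_rot': array([-3.54025082e-04,  8.01786533e-01, -5.97610293e-01, -4.09569258e-04]), 'wrist_force': array([ 0.80715233,  0.12977808, -0.01992864]), 'torque': array([ 0.03145106, -0.02275843, -0.00333032]), 'finger_gap': 0.0936800143440194} -0.0188
scene [[471.4, 0.0, 250.0], [0.0, 471.4, 196.8], [0.0, 0.0, 1.0]] [[-0.749, 0.418, -0.514, 1.154], [0.662, 0.471, -0.583, 0.563], [-0.001, -0.777, -0.63, 0.72], [0.0, 0.0, 0.0, 1.0]]
top [[466.4, 0.0, 263.3], [0.0, 466.4, 186.7], [0.0, 0.0, 1.0]] [[0.008, -0.996, 0.09, 0.538], [-0.999, -0.011, -0.034, 0.0], [0.035, -0.09, -0.995, 1.211], [0.0, 0.0, 0.0, 1.0]]
wrist [[291.4, 0.0, 253.6], [0.0, 291.4, 186.8], [0.0, 0.0, 1.0]] [[0.286, -0.931, -0.225, 0.222], [-0.958, -0.279, -0.066, -0.509], [-0.002, 0.234, -0.972, 0.384], [0.0, 0.0, 0.0, 1.0]]
```

View pics/top0.png

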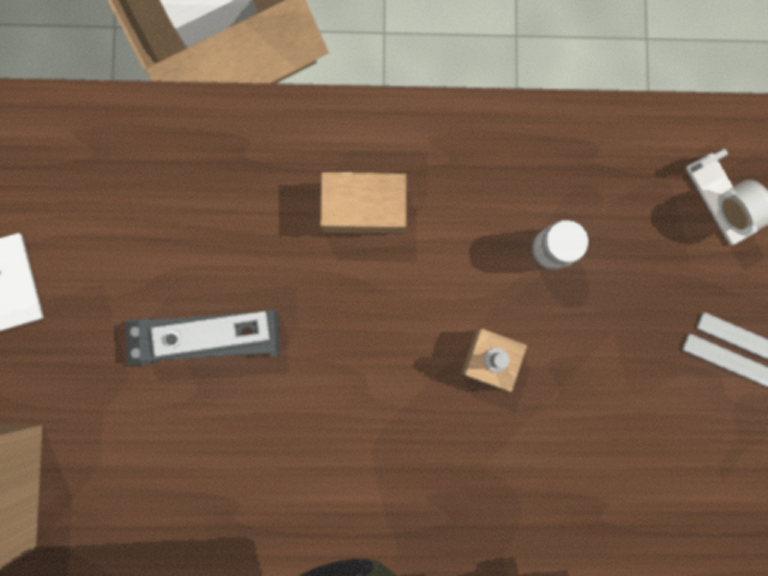

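View pics/scene0.png

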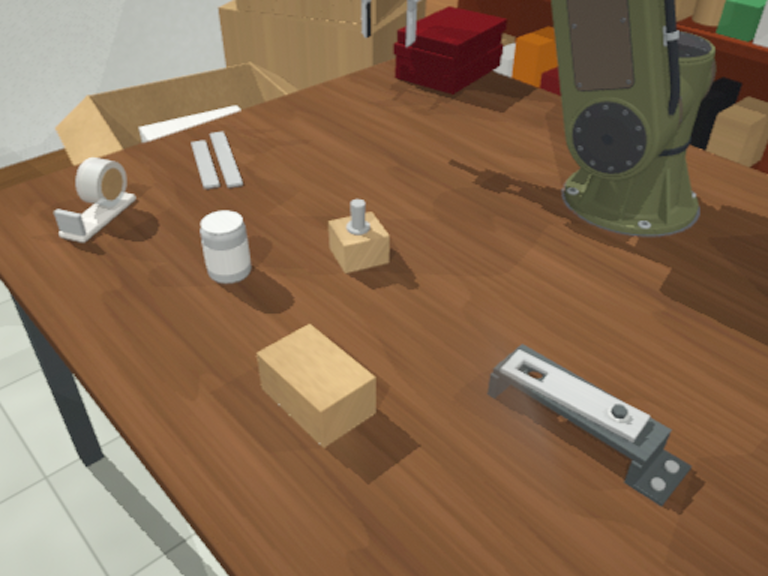

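View pics/wrist0.png

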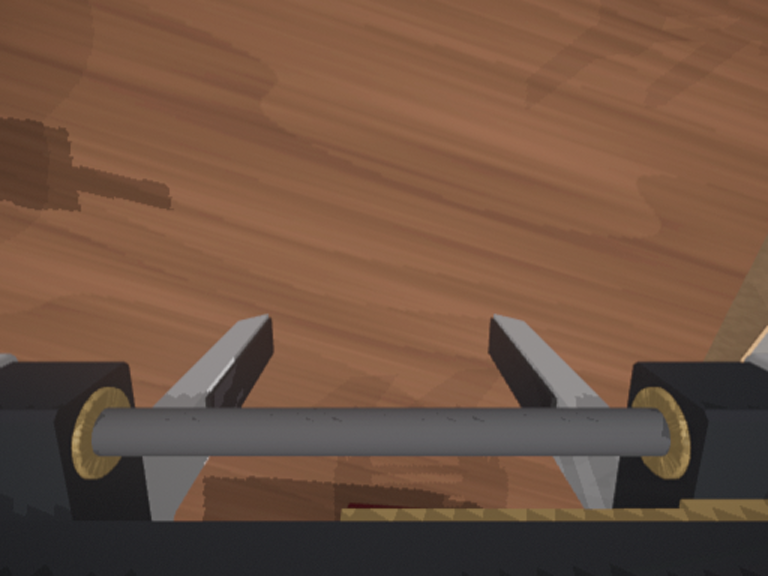

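The top picture shows the pin in its block at about (497,360), and the brace slot at (247,328) with its bolt at (170,339). The carton is at (364,200) and the tin at (562,243), all in 1.5x pixels. I'll enlarge these areas.

```bash
python3 - <<'E'
import cv2
t=cv2.imread("pics/raw_top0.png"); s=cv2.imread("pics/raw_scene0.png")
def c(im,x0,y0,x1,y1,k,f): cv2.imwrite("pics/"+f,cv2.resize(im[y0:y1,x0:x1],None,fx=k,fy=k,interpolation=cv2.INTER_CUBIC))
c(t,80,200,190,250,7,"tb.png")
c(t,300,210,360,270,8,"tp.png")
c(s,320,220,470,340,5,"sb.png")
c(s,210,125,270,185,8,"sp.png")
from h import ray
print("pin top",ray("top0",331.5,239.5,.106),"slot",ray("top0",164.5,218.7,.059),"bolt",ray("top0",113.5,226,.065))
E
```

```text
pin top [ 0.51352623 -0.20063104  0.106     ] slot [0.56036077 0.20187927 0.059     ] bolt [0.54156958 0.32312531 0.065     ]
```

View pics/tb.png

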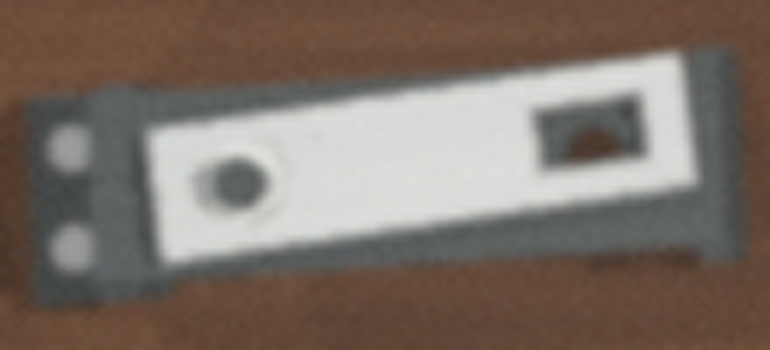

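View pics/tp.png

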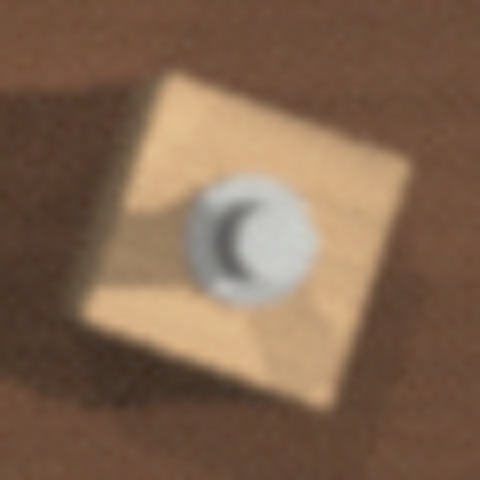

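View pics/sb.png

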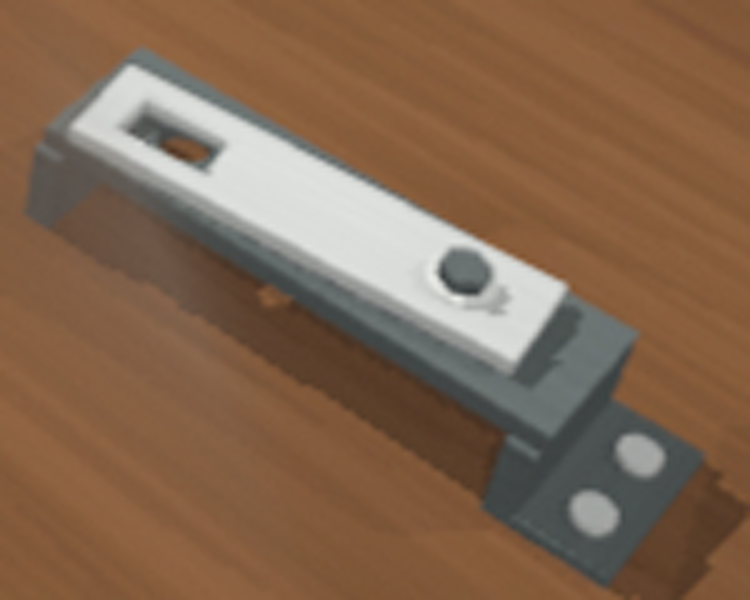

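View pics/sp.png

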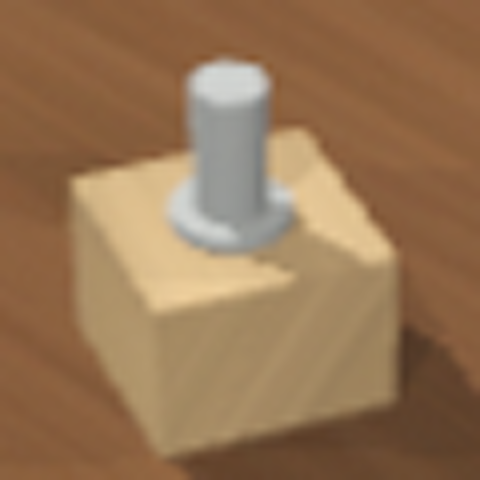

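```bash
python3 - <<'E'
from h import *
tp=lambda u,v:(300+u/8-.0,210+v/8)
sp=lambda u,v:(210+u/8,125+v/8)
print("top cap",ray("top0",*tp(276,241),.106),"scene cap",ray("scene0",*sp(229,82),.106))
print("collar top", ray("top0",*tp(250,241),.061),"scene", ray("scene0",*sp(232,212),.061))
tb=lambda u,v:(80+u/7,200+v/7)
for p in[(535,110),(640,97),(648,155),(543,168),(592,128)]: print(ray("top0",*tb(*p),.059 if p[0]!=592 else .05))
sb=lambda u,v:(320+u/5,220+v/5)
for p in[(147,102),(228,146),(205,172),(123,128)]: print("s",ray("scene0",*sb(*p),.059))
print("bolt",ray("top0",*tb(242,183),.067),ray("scene0",*sb(465,270),.067))
for p in [(680,55),(697,182),(165,262),(147,130)]: print("brace corner",ray("top0",*tb(*p),.059))
print("tin",ray("top0",568/1.5,241/1.5,.1),"carton",ray("top0",364/1.5,200/1.5,.07))
E
```

```text
top cap [ 0.51210238 -0.20777281  0.106     ] scene cap [ 0.51489002 -0.20483863  0.106     ]
collar top [ 0.51101339 -0.2081864   0.061     ] scene [ 0.51752103 -0.20144084  0.061     ]
[0.56749248 0.22170335 0.059     ]
[0.57235104 0.18531561 0.059     ]
[0.55211223 0.18202594 0.059     ]
[0.54729078 0.21836436 0.059     ]
[0.56156078 0.2033044  0.05      ]
s [0.55803522 0.18621435 0.059     ]
s [0.55357111 0.22295993 0.059     ]
s [0.5715251  0.22581737 0.059     ]
s [0.57659847 0.18931125 0.059     ]
bolt [0.54123809 0.31998505 0.067     ] [0.54693469 0.32398491 0.067     ]
brace corner [0.58719033 0.17173709 0.059     ]
brace corner [0.5428335  0.16475954 0.059     ]
brace corner [0.51374707 0.34768084 0.059     ]
brace corner [0.55939537 0.35560998 0.059     ]
tin [ 0.70440467 -0.31795962  0.1       ] carton [0.77300651 0.01296882 0.07      ]
```

```bash
python3 -m pendant '[[-26,-54,0,0,100],[-26,-54,0,0,100],[-26,-54,0,0,100],[-26,-54,0,0,100],[-26,-54,0,0,100],[-26,-54,0,0,100],[-26,-54,0,0,100],[-24,-55,0,0,100],[0,0,0,-10.5,100],[0,0,0,-10.5,100]]'; python3 -m pendant '[[0,0,0,-10.5,100],[0,0,0,-10.5,100],[0,0,0,-10.5,100],[0,0,0,-10.5,100],[0,0,0,-10.5,100],[0,0,0,-4,100],[0,0,0,0,100]]'
python3 - <<'E'
from h import *
s=status.state();print(s["clock"],s["eef_pos"],s["wrist_force"])
K,W=snap("wrist","w1",scale=1.5); print(W.round(3))
print(proj("w1",[.5135,-.2063,.106])*1.5)
E
```

```text
clock: 1.4
eef_pos: [0.5135, -0.2051, 0.205]
eef_rot: [0.0, 0.899, -0.438, -0.0]
wrist_force: [-0.1, 0.0, 0.2]
finger_gap: 0.0938
clock: 2.28
eef_pos: [0.5131, -0.2059, 0.2052]
eef_rot: [-0.0, 0.999, 0.036, -0.0]
wrist_force: [-0.1, -0.4, -0.3]
finger_gap: 0.0939
2.275 [ 0.5131453  -0.20589669  0.20524065] [-0.09546186 -0.40439933 -0.30948039]
[[ 0.997  0.07   0.016  0.508]
 [ 0.072 -0.97  -0.233 -0.139]
 [-0.     0.234 -0.972  0.385]
 [ 0.     0.     0.     1.   ]]
[380.79212499 280.42621322]
```

View pics/w1.png

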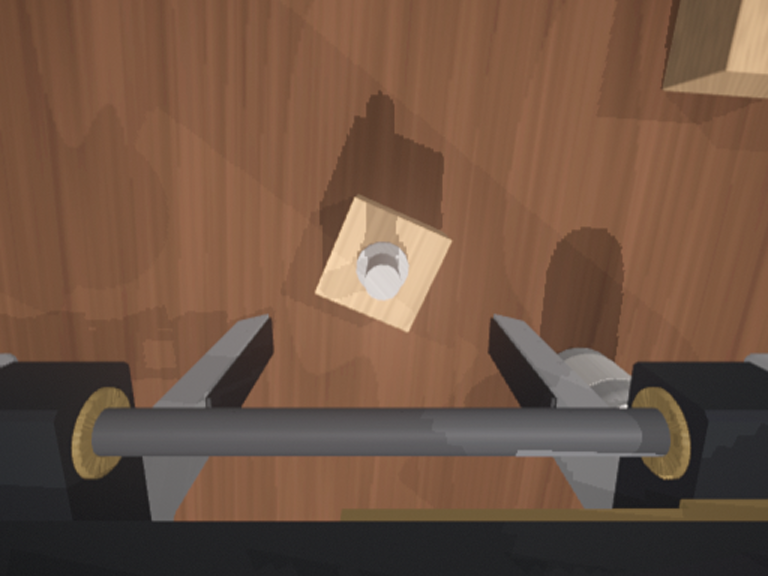

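```bash
python3 - <<'E'
from h import *
p=ray("w1",383/1.5,282/1.5,.106); s=status.state(); q=s["eef_rot"]; Rm=R.from_quat([q[1],q[2],q[3],q[0]]).as_matrix()
print(p, Rm.T@(p-s["eef_pos"])*1000)
E
```

```text
[ 0.51502114 -0.20725572  0.106     ] [ 1.77508762  1.52603643 99.27891773]
```

```bash
python3 -m pendant '[[1.2,0.8,40,0,100],[0,0,40,0,100],[0,0,30,0,100],[0,0,20,0,100],[0,0,8,0,100],[0,0,0,0,100]]' 30; python3 - <<'E'
from h import *
s=status.state();print(s["clock"],s["eef_pos"],s["wrist_force"])
snap("wrist","w2",crop=(150,100,380,260),scale=3)
E
```

```text
clock: 3.08
eef_pos: [0.5145, -0.2066, 0.0675]
eef_rot: [-0.0, 0.999, 0.035, -0.0]
wrist_force: [0.5, -1.0, -0.5]
finger_gap: 0.0935
3.075 [ 0.51451101 -0.20664073  0.06750817] [ 0.53172963 -1.00559215 -0.51358596]
```

View pics/w2.png

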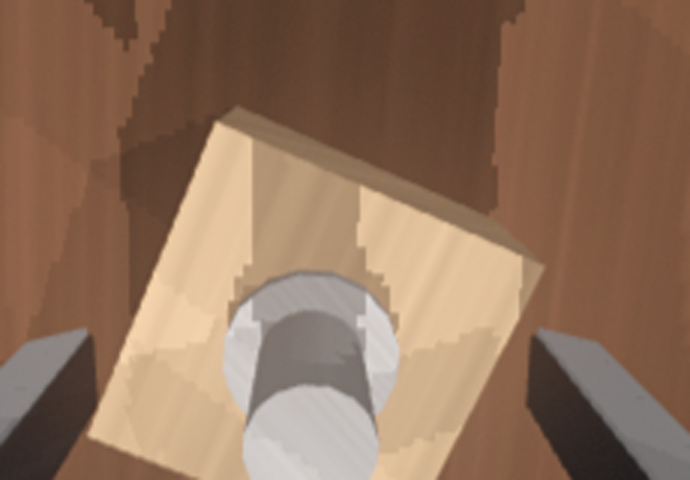

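The pin stands midway between the jaws (column 254, the image centre). Closing now.

```bash
python3 -m pendant '[[0,0,0,0,40],[0,0,0,0,30],[0,0,0,0,20],[0,0,0,0,10],[0,0,0,0,10],[0,0,0,0,10]]' 40;  python3 -m pendant '[[0,0,0,0,10],[0,0,-1,0,10],[0,0,-3,0,10],[0,0,-6,0,10],[0,0,-10,0,10]]'
```

```text
clock: 3.88
eef_pos: [0.5145, -0.2066, 0.0674]
eef_rot: [0.0, 0.999, 0.036, -0.0]
wrist_force: [0.3, 0.2, -0.4]
finger_gap: 0.0376
clock: 4.5
eef_pos: [0.5144, -0.2066, 0.0879]
eef_rot: [-0.0, 0.999, 0.036, -0.0]
wrist_force: [0.5, 0.4, -2.4]
finger_gap: 0.0233
```

```bash
python3 -m pendant '[[0,0,-20,0,10],[0,0,-40,0,10],[0,0,-40,0,10],[0,0,-10,0,10]]'; python3 - <<'E'
from h import *
s=status.state();print(s["clock"],s["eef_pos"],s["wrist_force"],s["finger_gap"])
snap("wrist","w3",crop=(150,120,380,280),scale=3)
snap("scene","s3",crop=(180,20,330,140),scale=5)
E
```

```text
clock: 5.0
eef_pos: [0.5152, -0.207, 0.2002]
eef_rot: [0.001, 0.999, 0.036, 0.002]
wrist_force: [-0.2, -0.5, -2.8]
finger_gap: 0.0233
5.0 [ 0.51522148 -0.20695647  0.200204  ] [-0.24707279 -0.51236693 -2.7581419 ] 0.023283258675532614
```

View pics/w3.png

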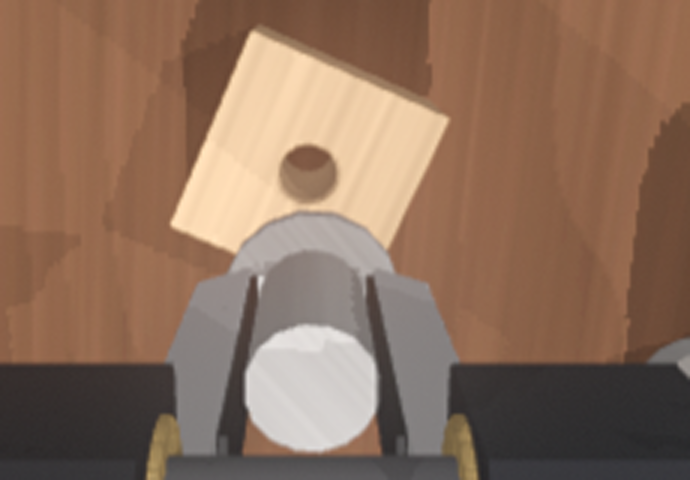

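View pics/s3.png

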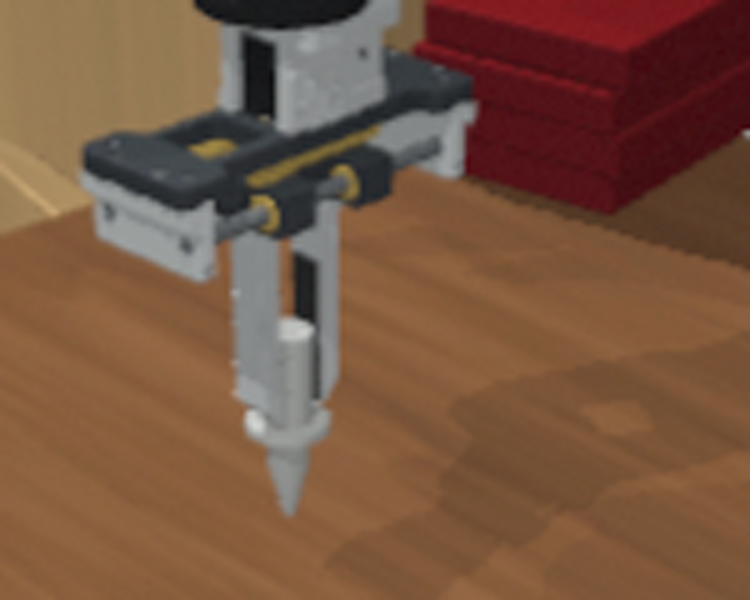

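```bash
python3 -m pendant '[[11.8,-40,0,0,10],[11.8,-57,0,0,10],[11.8,-60,0,0,10],[11.8,-60,0,0,10],[11.8,-60,0,0,10],[11.8,-45,15,0,10],[0,-22,30,0,10],[0,0,30,0,10],[0,0,0,0,10],[0,0,0,0,10]]'; python3 - <<'E'
from h import *
s=status.state();print(s["clock"],s["eef_pos"],s["wrist_force"],s["finger_gap"])
snap("wrist","w4",crop=(150,0,350,150),scale=4)
E
```

```text
clock: 6.35
eef_pos: [0.5607, 0.1413, 0.1229]
eef_rot: [-0.0, 0.999, 0.036, 0.0]
wrist_force: [-0.5, 0.1, -2.6]
finger_gap: 0.0235
6.35 [0.56070867 0.14132161 0.12285252] [-0.49670114  0.12220097 -2.55135304] 0.02354513462570379
```

View pics/w4.png

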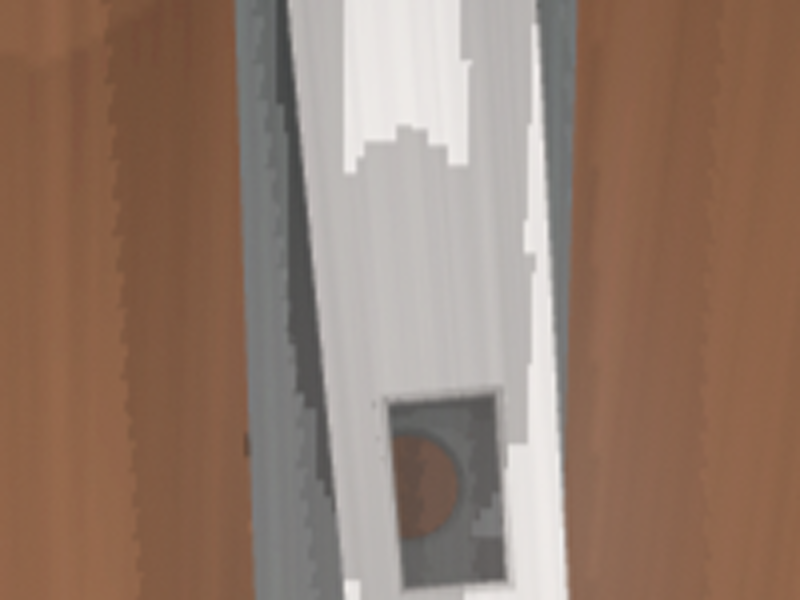

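```bash
python3 - <<'E'
import cv2
t=cv2.imread("pics/raw_w4.png")
cv2.imwrite("pics/w4b.png",cv2.resize(t[92:152,236:286],None,fx=10,fy=10,interpolation=cv2.INTER_CUBIC))
E
```

```text
(no output)
```

View pics/w4b.png

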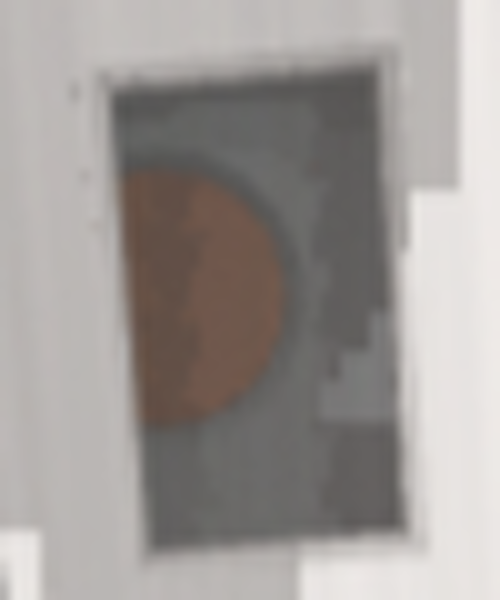

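```bash
python3 - <<'E'
from h import *
f=lambda u,v:(236+u/10-.45,92+v/10-.45)
d=np.load("pics/w4.npz");print(d["W"][:3,3])
for n,p,z in[("top",(165,168),.0485),("bot",(165,428),.0485),("right",(287,298),.0485),("ctop",(170,148),.05),("cright",(302,295),.05)]: print(n,ray("w4",*f(*p),z))
P=[ray("w4",*f(*p),.059) for p in[(103,72),(395,52),(422,546),(140,556)]]
P2=[ray("w4",*f(*p),.0575) for p in[(112,90),(378,68),(406,532),(150,548)]]
for p in P:print(p)
print("mean",np.mean(P,0),np.mean(P2,0)); print(np.linalg.norm(P[0]-P[1]),np.linalg.norm(P[1]-P[2]),np.linalg.norm(P2[0]-P2[1]),np.linalg.norm(P2[1]-P2[2]))
v=P[0]+P[1]-P[2]-P[3];print(np.degrees(np.arctan2(v[1],v[0])))
E
```

```text
[0.55593224 0.20796429 0.30216562]
top [0.55423998 0.21460096 0.0485    ]
bot [0.55575944 0.19310114 0.0485    ]
right [0.5653282  0.20470365 0.0485    ]
ctop [0.55455253 0.21620004 0.05      ]
cright [0.56651585 0.20506008 0.05      ]
[0.54883928 0.22137164 0.059     ]
[0.57200548 0.22457338 0.059     ]
[0.57773422 0.18560991 0.059     ]
[0.55443363 0.18310611 0.059     ]
mean [0.56325315 0.20366526 0.059     ] [0.56302577 0.20341977 0.0575    ]
0.02338640118526831 0.03938236423584105 0.02148372363455293 0.03723580744034857
98.34110616791833
```

```bash
python3 - <<'E'
from h import *
import cv2
t=cv2.imread("pics/raw_w4.png")
cv2.imwrite("pics/w4c.png",cv2.resize(t[170:290,190:320],None,fx=5,fy=5,interpolation=cv2.INTER_CUBIC))
# predicted cap rim / collar rim outlines
T=status.state()["eef_pos"]
for z,r in((.0386,.012),(-.0064,.02)):
  for a in(0,90,180,270): print(z,a,(proj("w4",T+[r*np.cos(np.radians(a)),r*np.sin(np.radians(a)),z])-[190,170])*5)
E
```

```text
0.0386 0 [434.39769165 400.00340421]
0.0386 90 [328.22176565 284.52470279]
0.0386 180 [204.85030795 384.80020387]
0.0386 270 [311.64026377 496.39327309]
-0.0064 0 [467.52841458 255.06828431]
-0.0064 90 [330.23443521 100.99977719]
-0.0064 180 [170.47477635 234.88168869]
-0.0064 270 [308.79655891 382.27467494]
```

View pics/w4c.png

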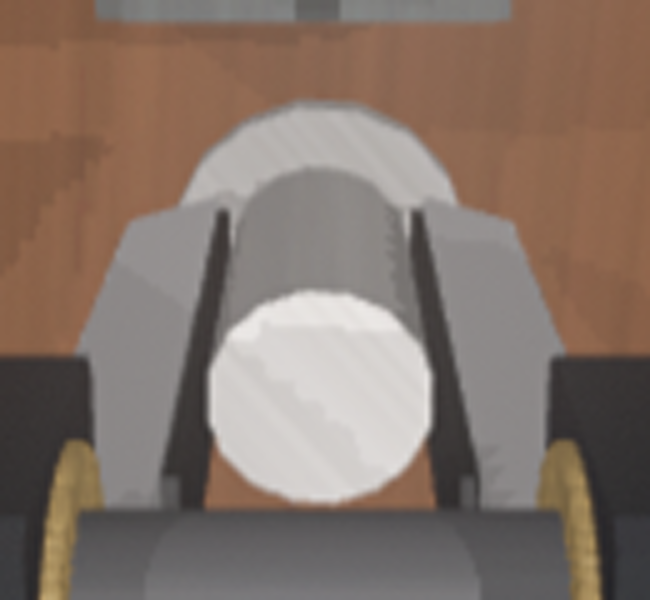

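```bash
python3 -m pendant '[[0,0,-8,0,10],[0.9,-22,0,0,10],[0.9,-22,0,0,10],[0.8,-18.5,0,0,10],[0,0,0,0,10],[0,0,8,0,10],[0,0,0,0,10]]' 60; python3 - <<'E'
from h import *
s=status.state();print(s["clock"],s["eef_pos"],s["wrist_force"],s["finger_gap"])
snap("scene","s5",crop=(310,190,430,280),scale=6)
snap("wrist","w5",crop=(170,100,340,220),scale=4)
print((proj("s5",s["eef_pos"]-[0,0,.0574])-[310,190])*6)
E
```

```text
clock: 7.28
eef_pos: [0.5583, 0.2035, 0.1214]
eef_rot: [0.0, 0.999, 0.036, -0.001]
wrist_force: [0.2, -0.7, -2.7]
finger_gap: 0.0234
7.275 [0.55826368 0.20353368 0.12143055] [ 0.1521478  -0.70739815 -2.65705187] 0.023447964523543727
[279.38573262 319.42396036]
```

View pics/s5.png

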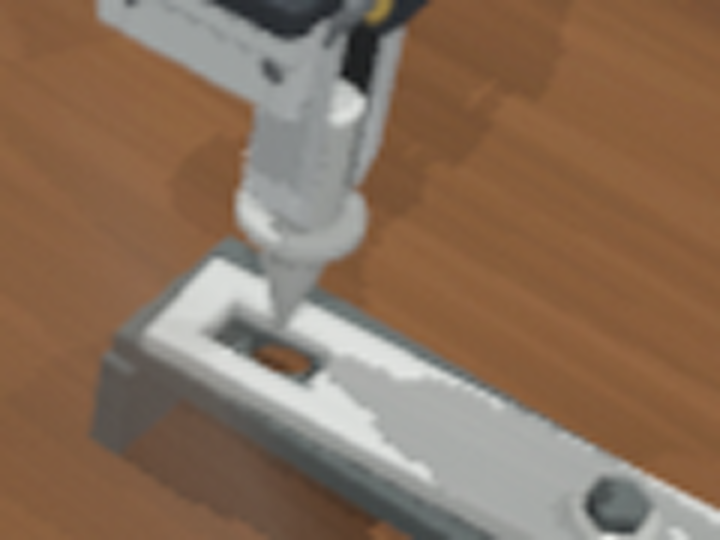

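View pics/w5.png

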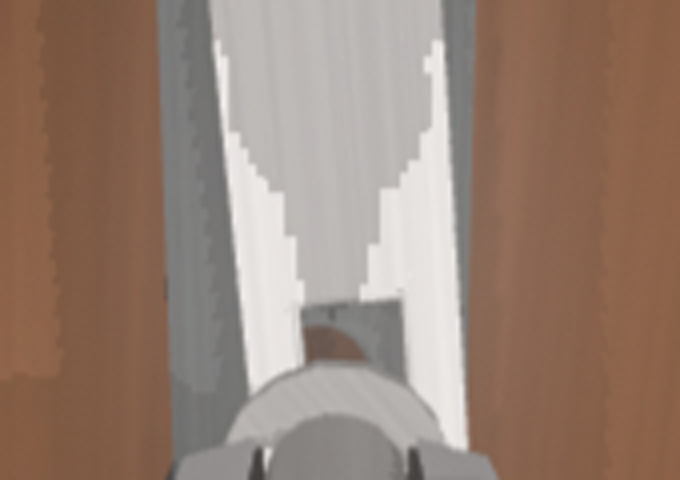

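The pin tip at (282,325) in the scene crop hangs over the slot's edge, close to the predicted (279,319). I'll lower it in small steps.

```bash
python3 -m pendant '[[0,0,4,0,10],[0,0,3,0,10],[0,0,0,0,10]]'; python3 -m pendant '[[0,0,3,0,10],[0,0,2,0,10],[0,0,0,0,10]]'; python3 -m pendant '[[0,0,2,0,10],[0,0,0,0,10]]' ; python3 -m pendant '[[0,0,2,0,10],[0,0,0,0,10]]'
```

```text
clock: 7.75
eef_pos: [0.5585, 0.204, 0.1151]
eef_rot: [0.0, 0.999, 0.036, -0.0]
wrist_force: [0.3, 0.1, -3.6]
finger_gap: 0.0233
clock: 8.12
eef_pos: [0.5585, 0.2041, 0.1102]
eef_rot: [0.0, 0.999, 0.036, -0.0]
wrist_force: [0.4, -0.0, -2.7]
finger_gap: 0.0232
clock: 8.38
eef_pos: [0.5586, 0.2041, 0.1083]
eef_rot: [0.0, 0.999, 0.036, -0.0]
wrist_force: [-0.0, -0.8, -3.0]
finger_gap: 0.0231
clock: 8.62
eef_pos: [0.5585, 0.2041, 0.1063]
eef_rot: [0.0, 0.999, 0.036, -0.0]
wrist_force: [-0.7, 0.4, -2.3]
finger_gap: 0.0233
```

```bash
python3 -m pendant '[[0,0,2,0,10],[0,0,0,0,10]]'; python3 -m pendant '[[0,0,2,0,10],[0,0,0,0,10]]'; python3 -m pendant '[[-1,0,0,0,10],[0,0,0,0,10]]'; python3 -m pendant '[[-1,0,1,0,10],[0,0,0,0,10]]' 
```

```text
clock: 8.88
eef_pos: [0.5585, 0.2041, 0.1043]
eef_rot: [0.0, 0.999, 0.036, -0.0]
wrist_force: [0.8, -0.5, -3.2]
finger_gap: 0.023
clock: 9.12
eef_pos: [0.5585, 0.204, 0.1023]
eef_rot: [0.0, 0.999, 0.036, -0.0]
wrist_force: [-0.6, -0.1, -3.4]
finger_gap: 0.0236
clock: 9.38
eef_pos: [0.5576, 0.204, 0.1025]
eef_rot: [-0.0, 0.999, 0.036, 0.0]
wrist_force: [-0.1, 0.4, -3.0]
finger_gap: 0.0231
clock: 9.62
eef_pos: [0.5567, 0.204, 0.1016]
eef_rot: [-0.0, 0.999, 0.036, 0.0]
wrist_force: [1.5, 0.5, -2.2]
finger_gap: 0.0233
```

```bash
python3 -m pendant '[[-1,0,0.5,0,10],[0,0,0,0,10]]'; python3 -m pendant '[[-1,0,1,0,10],[0,0,0,0,10]]'; python3 -m pendant '[[0,0,2,0,10],[0,0,0,0,10]]'; python3 -m pendant '[[0,0,2,0,10],[0,0,0,0,10]]'
```

```text
clock: 9.88
eef_pos: [0.5557, 0.2039, 0.1011]
eef_rot: [-0.0, 0.999, 0.036, 0.0]
wrist_force: [2.0, -0.3, -1.6]
finger_gap: 0.0229
clock: 10.12
eef_pos: [0.5547, 0.2038, 0.1]
eef_rot: [-0.0, 0.999, 0.036, 0.0]
wrist_force: [3.5, 0.3, -1.5]
finger_gap: 0.0236
clock: 10.38
eef_pos: [0.5546, 0.2038, 0.0977]
eef_rot: [0.0, 0.999, 0.036, -0.0]
wrist_force: [2.6, 0.1, -1.8]
finger_gap: 0.0232
clock: 10.62
eef_pos: [0.5546, 0.2038, 0.0958]
eef_rot: [0.0, 0.999, 0.036, -0.0]
wrist_force: [3.6, 0.8, -1.8]
finger_gap: 0.0232
```

```bash
python3 -m pendant '[[0,0,2,0,10],[0,0,0,0,10]]'; python3 -m pendant '[[0,0,2,0,10],[0,0,0,0,10]]'; python3 -m pendant '[[0,0,2,0,10],[0,0,0,0,10]]'; python3 -m pendant '[[0,0,2,0,10],[0,0,0,0,10]]'
```

```text
clock: 10.88
eef_pos: [0.5546, 0.2038, 0.0938]
eef_rot: [0.0, 0.999, 0.036, -0.0]
wrist_force: [4.5, 0.3, -2.7]
finger_gap: 0.0234
clock: 11.12
eef_pos: [0.5546, 0.2038, 0.0918]
eef_rot: [-0.0, 0.999, 0.036, -0.0]
wrist_force: [4.3, 0.5, -1.7]
finger_gap: 0.0234
clock: 11.38
eef_pos: [0.5546, 0.2038, 0.0898]
eef_rot: [0.0, 0.999, 0.036, -0.0]
wrist_force: [4.5, 1.3, -1.3]
finger_gap: 0.0229
clock: 11.62
eef_pos: [0.5547, 0.2038, 0.088]
eef_rot: [-0.0, 0.999, 0.036, 0.0]
wrist_force: [5.2, 0.3, 1.7]
finger_gap: 0.0231
```

```bash
python3 -m pendant '[[0,0,1,0,10],[0,0,0,0,10]]'; python3 -m pendant '[[0,0,1,0,10],[0,0,0,0,10]]'
```

```text
clock: 11.88
eef_pos: [0.5545, 0.2038, 0.0866]
eef_rot: [0.0, 0.999, 0.036, -0.0]
wrist_force: [4.9, 1.0, -1.5]
finger_gap: 0.0228
clock: 12.12
eef_pos: [0.5545, 0.2038, 0.0856]
eef_rot: [0.0, 0.999, 0.036, -0.0]
wrist_force: [4.8, 0.5, -2.3]
finger_gap: 0.0231
```

```bash
python3 -m pendant '[[0,0,1,0,10],[0,0,0,0,10]]'; python3 -m pendant '[[0,0,1,0,10],[0,0,0,0,10]]'; python3 -m pendant '[[0,0,1,0,10],[0,0,0,0,10]]'; python3 -m pendant '[[0,0,1,0,10],[0,0,0,0,10]]'
```

```text
clock: 12.38
eef_pos: [0.5545, 0.2037, 0.0846]
eef_rot: [0.0, 0.999, 0.036, -0.0]
wrist_force: [5.1, -0.6, -2.3]
finger_gap: 0.0231
clock: 12.62
eef_pos: [0.5546, 0.2037, 0.0836]
eef_rot: [0.0, 0.999, 0.036, -0.0]
wrist_force: [5.5, 0.9, -2.1]
finger_gap: 0.0233
clock: 12.88
eef_pos: [0.5546, 0.2037, 0.0826]
eef_rot: [0.0, 0.999, 0.036, -0.0]
wrist_force: [5.1, 0.6, -1.9]
finger_gap: 0.0232
clock: 13.12
eef_pos: [0.5546, 0.2038, 0.0817]
eef_rot: [0.0, 0.999, 0.036, -0.0]
wrist_force: [4.7, 0.7, -1.9]
finger_gap: 0.023
```

```bash
python3 -m pendant '[[0,0,1,0,10],[0,0,0,0,10]]'; python3 -m pendant '[[0,0,1,0,10],[0,0,0,0,10]]'; python3 -m pendant '[[0,0,1,0,10],[0,0,0,0,10]]'
```

```text
clock: 13.38
eef_pos: [0.5546, 0.2038, 0.0807]
eef_rot: [0.0, 0.999, 0.036, -0.0]
wrist_force: [5.4, 1.2, -2.3]
finger_gap: 0.0232
clock: 13.62
eef_pos: [0.5546, 0.2038, 0.0797]
eef_rot: [0.0, 0.999, 0.036, -0.0]
wrist_force: [5.5, 0.7, -2.4]
finger_gap: 0.0231
clock: 13.88
eef_pos: [0.5546, 0.2038, 0.0787]
eef_rot: [0.0, 0.999, 0.036, -0.0]
wrist_force: [5.1, 0.3, -1.5]
finger_gap: 0.0232
```

```bash
python3 -m pendant '[[0,0,1,0,10],[0,0,0,0,10]]'; python3 -m pendant '[[0,0,1,0,10],[0,0,0,0,10]]'; python3 -m pendant '[[0,0,1,0,10],[0,0,0,0,10]]'; python3 -m pendant '[[0,0,1,0,10],[0,0,0,0,10]]'
```

```text
clock: 14.12
eef_pos: [0.5546, 0.2038, 0.0777]
eef_rot: [0.0, 0.999, 0.036, -0.0]
wrist_force: [5.8, 1.0, -1.4]
finger_gap: 0.0234
clock: 14.38
eef_pos: [0.5546, 0.2038, 0.0767]
eef_rot: [0.0, 0.999, 0.036, -0.0]
wrist_force: [4.4, 1.2, -3.0]
finger_gap: 0.0232
clock: 14.62
eef_pos: [0.5546, 0.2038, 0.0758]
eef_rot: [-0.0, 0.999, 0.036, -0.0]
wrist_force: [5.9, 0.9, -1.7]
finger_gap: 0.0231
clock: 14.88
eef_pos: [0.5546, 0.2038, 0.0747]
eef_rot: [0.0, 0.999, 0.036, -0.0]
wrist_force: [5.6, 1.0, -2.8]
finger_gap: 0.0231
```

```bash
python3 -m pendant '[[0,0,1,0,10],[0,0,0,0,10]]'; python3 -m pendant '[[0,0,1,0,10],[0,0,0,0,10]]'; python3 -m pendant '[[0,0,1,0,10],[0,0,0,0,10]]'; python3 -m pendant '[[0,0,0.5,0,10],[0,0,0,0,10]]'
```

```text
clock: 15.12
eef_pos: [0.5546, 0.2038, 0.0738]
eef_rot: [0.0, 0.999, 0.036, -0.0]
wrist_force: [6.5, -0.1, -0.8]
finger_gap: 0.0229
clock: 15.38
eef_pos: [0.5546, 0.2038, 0.0727]
eef_rot: [0.0, 0.999, 0.036, -0.0]
wrist_force: [5.7, 1.4, -1.8]
finger_gap: 0.023
clock: 15.62
eef_pos: [0.5546, 0.2038, 0.0718]
eef_rot: [0.0, 0.999, 0.036, -0.0]
wrist_force: [5.2, 1.0, -1.4]
finger_gap: 0.0228
clock: 15.88
eef_pos: [0.5546, 0.2038, 0.0713]
eef_rot: [0.0, 0.999, 0.036, -0.0]
wrist_force: [5.5, 0.8, -1.5]
finger_gap: 0.0231
```

```bash
python3 -m pendant '[[0,0,0.4,0,10],[0,0,0,0,10]]'; python3 -m pendant '[[0,0,0.3,0,10],[0,0,0,0,10]]'; python3 -m pendant '[[0,0,0.2,0,10],[0,0,0,0,10]]'; python3 -m pendant '[[0,0,0.2,0,10],[0,0,0,0,10]]'
```

```text
clock: 16.12
eef_pos: [0.5546, 0.2038, 0.071]
eef_rot: [-0.0, 0.999, 0.036, -0.0]
wrist_force: [5.3, -0.4, -0.9]
finger_gap: 0.0235
clock: 16.38
eef_pos: [0.5546, 0.2038, 0.0707]
eef_rot: [0.0, 0.999, 0.036, -0.0]
wrist_force: [4.3, 0.8, -1.5]
finger_gap: 0.0233
clock: 16.62
eef_pos: [0.5546, 0.2038, 0.0706]
eef_rot: [-0.0, 0.999, 0.036, -0.0]
wrist_force: [5.3, 1.3, -0.0]
finger_gap: 0.0233
clock: 16.88
eef_pos: [0.5547, 0.2038, 0.0706]
eef_rot: [-0.0, 0.999, 0.036, 0.0]
wrist_force: [3.6, -0.3, 4.2]
finger_gap: 0.0232
```

```bash
python3 -m pendant '[[0,0,0.2,0,10],[0,0,0,0,10],[0,0,0,0,10]]'; python3 - <<'E'
from h import *
for i in range(1):
    s=status.state();print(s["clock"],s["eef_pos"],s["wrist_force"],s["torque"])
snap("scene","s6",crop=(310,190,430,280),scale=6)
snap("wrist","w6",crop=(170,100,340,220),scale=4)
E
```

```text
clock: 17.25
eef_pos: [0.5549, 0.2038, 0.0706]
eef_rot: [-0.0, 0.999, 0.036, 0.0]
wrist_force: [3.4, -1.3, 5.6]
finger_gap: 0.0232
17.25 [0.5548654  0.20380758 0.07055561] [ 3.41081816 -1.31987392  5.56285168] [-0.1516504  -0.78845311  0.04863003]
```

View pics/s6.png

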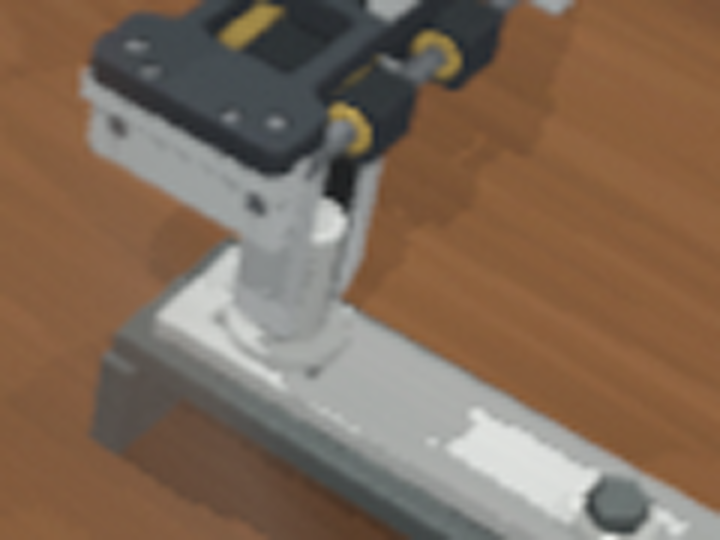

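View pics/w6.png

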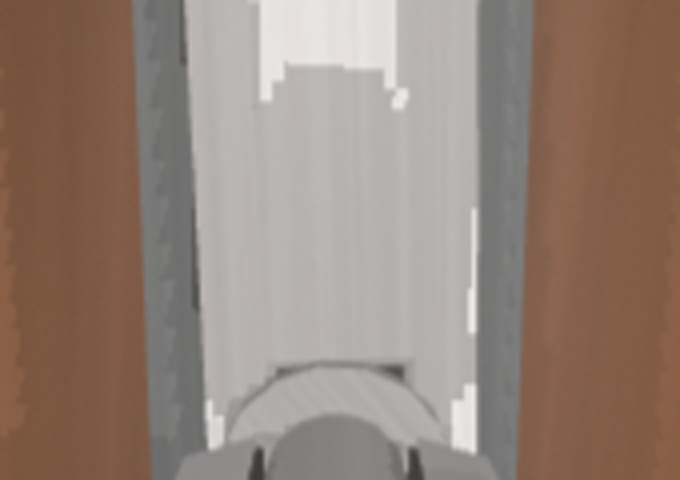

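The collar has met the brace at the expected height, with about 8 N of contact. Before letting go, I'll shift the spring load onto the plate's hole wall and press lightly again.

```bash
python3 -m pendant '[[0.3,0,0,0,10],[0,0,0,0,10]]'; python3 -m pendant '[[0.3,0,0,0,10],[0,0,0,0,10]]'
```

```text
clock: 17.6
eef_pos: [0.5551, 0.2038, 0.0706]
eef_rot: [-0.0, 0.999, 0.036, 0.0]
wrist_force: [3.5, -0.7, 4.9]
finger_gap: 0.0231
clock: 17.85
eef_pos: [0.5553, 0.2039, 0.0706]
eef_rot: [-0.0, 0.999, 0.036, 0.0]
wrist_force: [2.4, -0.7, 5.1]
finger_gap: 0.0233
```

```bash
python3 -m pendant '[[0.3,0,0,0,10],[0,0,0,0,10]]'; python3 -m pendant '[[0.3,0,0,0,10],[0,0,0,0,10]]'
```

```text
clock: 18.1
eef_pos: [0.5554, 0.2039, 0.0706]
eef_rot: [-0.0, 0.999, 0.036, -0.0]
wrist_force: [0.4, -0.7, 7.4]
finger_gap: 0.0236
clock: 18.35
eef_pos: [0.5555, 0.2039, 0.0706]
eef_rot: [0.0, 0.999, 0.036, -0.0]
wrist_force: [-1.2, -0.5, 8.5]
finger_gap: 0.0229
```

```bash
python3 -m pendant '[[-0.2,0,0.3,0,10],[0,0,0,0,10],[0,0,0,0,10]]'; python3 -m pendant '[[0,0,0,0,10],[0,0,0,0,10]]' 15; python3 -m pendant '[[0,0,0,0,27],[0,0,0,0,30],[0,0,0,0,40],[0,0,0,0,50]]'; python3 - <<'E'
from h import *
s=status.state();print(s["clock"],s["eef_pos"],s["wrist_force"],s["finger_gap"])
snap("scene","s7",crop=(310,190,430,280),scale=6)
snap("wrist","w7",crop=(170,100,340,220),scale=4)
E
```

```text
clock: 18.73
eef_pos: [0.5555, 0.2039, 0.0705]
eef_rot: [0.0, 0.999, 0.036, -0.0]
wrist_force: [0.7, -1.3, 10.2]
finger_gap: 0.0228
clock: 18.98
eef_pos: [0.5555, 0.204, 0.0703]
eef_rot: [-0.0, 0.999, 0.036, -0.0]
wrist_force: [-0.2, -0.8, 8.8]
finger_gap: 0.0235
clock: 19.48
eef_pos: [0.5555, 0.2039, 0.0697]
eef_rot: [0.0, 0.999, 0.036, -0.0]
wrist_force: [-0.2, 0.1, -0.0]
finger_gap: 0.0445
19.475 [0.55548101 0.2038659  0.06968405] [-0.18138842  0.10775958 -0.02741317] 0.04448233611253059
```

View pics/s7.png

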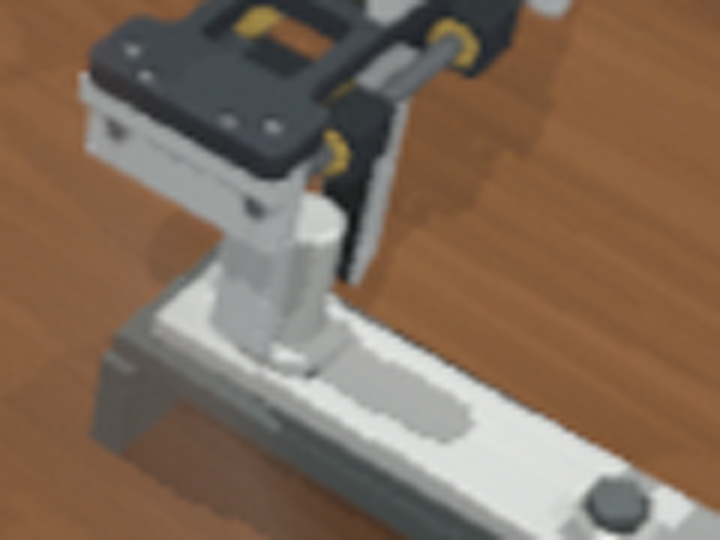

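View pics/w7.png

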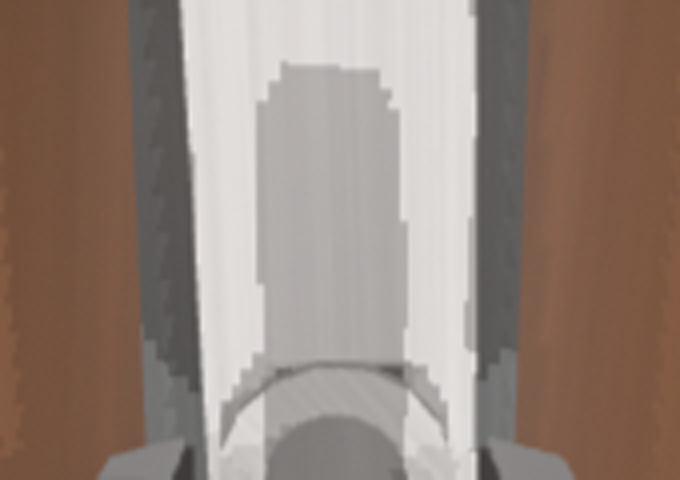

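Released. I'll open fully, back off and inspect.

```bash
python3 -m pendant '[[0,0,0,0,80],[0,0,0,0,80],[0,0,0,0,80],[0,0,-10,0,80],[0,0,-25,0,80],[0,0,-40,0,80],[0,25,-30,0,80],[0,40,0,0,80],[0,0,0,0,80]]'; python3 - <<'E'
from h import *
s=status.state();print(s["clock"],s["eef_pos"],s["wrist_force"],s["finger_gap"])
snap("scene","s8",crop=(320,200,420,275),scale=8)
snap("wrist","w8",crop=(180,20,330,180),scale=4)
snap("top","t8",crop=(80,190,200,260),scale=6)
c=[.5552,.2038]
for z in(.109,.064,.059): print(z,(proj("s8",c+[z])-[320,200])*8,(proj("w8",c+[z])-[180,20])*4)
E
```

```text
clock: 20.7
eef_pos: [0.5606, 0.1372, 0.1759]
eef_rot: [0.0, 0.999, 0.035, 0.001]
wrist_force: [0.6, 0.3, -0.8]
finger_gap: 0.075
20.7 [0.56058293 0.13724934 0.17589686] [ 0.6423091   0.33343271 -0.84723496] 0.07499486428594263
0.109 [328.02984656 205.99735256] [290.81876568 392.75978353]
0.064 [301.22616691 340.7386474 ] [291.20739759 391.80667006]
0.059 [298.34848459 355.20467024] [291.24328889 391.71864721]
```

View pics/s8.png

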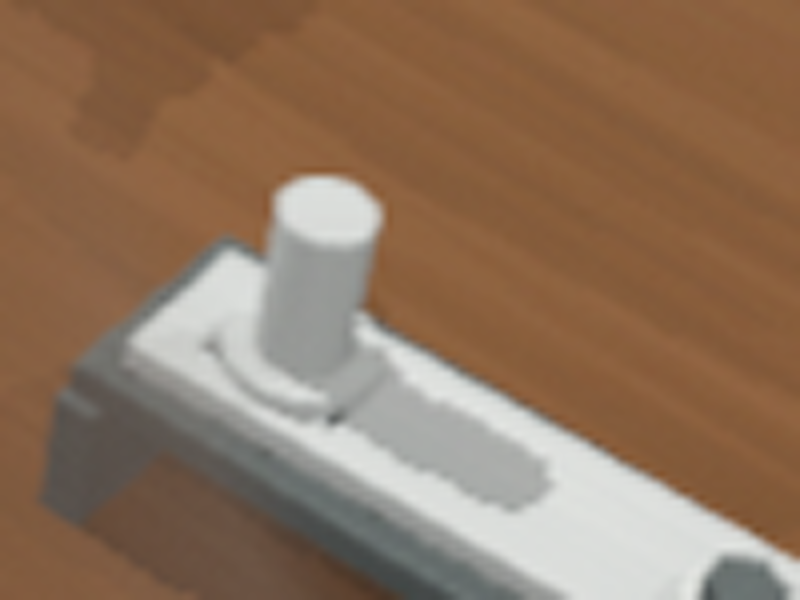

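View pics/w8.png

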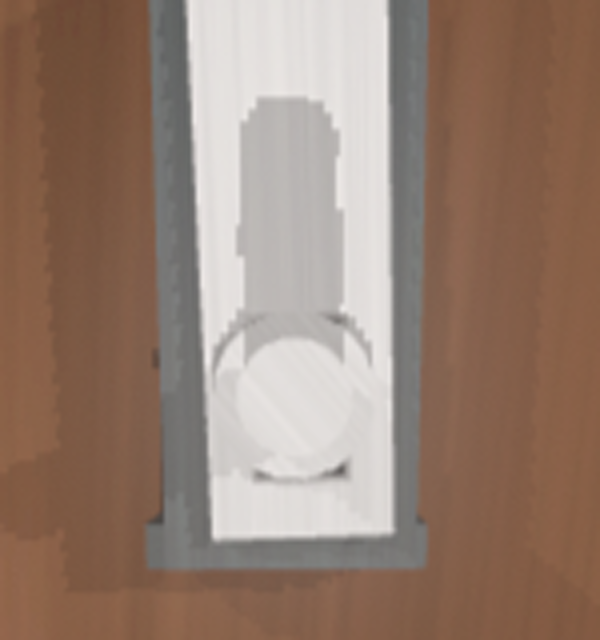

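View pics/t8.png

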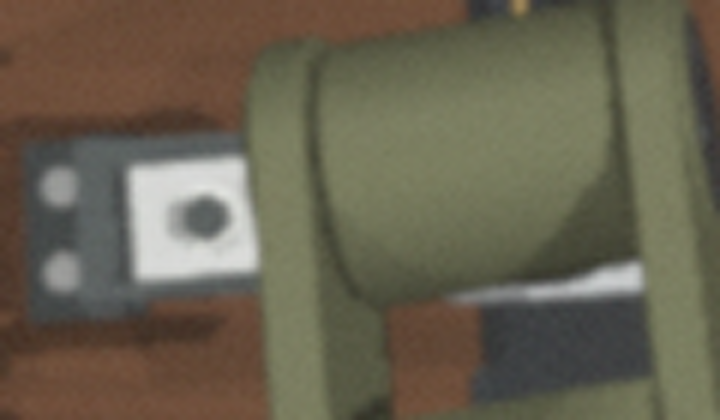

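```bash
python3 -m pendant '[[0,15,20,0,80],[0,0,0,0,80]]'; python3 - <<'E'
from h import *
snap("wrist","w9",crop=(215,60,290,120),scale=10)
snap("wrist","w9f",scale=1.5)
th=np.radians(np.arange(0,360,45)); c=np.array([.5552,.2038])
for z,r in((.109,.012),(.064,.02)):
  q=np.array([(proj("w9",[c[0]+r*np.cos(a),c[1]+r*np.sin(a),z])-[215,60])*10 for a in th]); print(z,q.min(0),q.max(0))
E
```

```text
clock: 21.1
eef_pos: [0.5606, 0.1244, 0.1536]
eef_rot: [0.0, 0.999, 0.036, -0.001]
wrist_force: [-0.9, 0.7, 0.3]
finger_gap: 0.0752
0.109 [228.22791977 215.7157909 ] [553.10618038 554.61192707]
0.064 [166.12869242 179.16551549] [615.94305156 647.37229157]
```

View pics/w9.png

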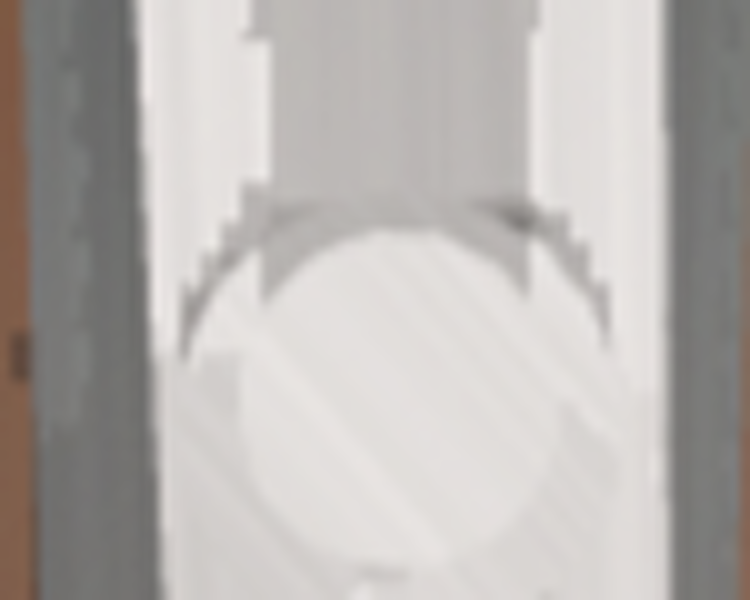

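```bash
python3 - <<'E'
import cv2
cv2.imwrite("pics/s8b.png",cv2.resize(cv2.imread("pics/raw_s8.png")[218:258,340:375],None,fx=16,fy=16,interpolation=cv2.INTER_CUBIC))
E
```

```text
(no output)
```

View pics/s8b.png

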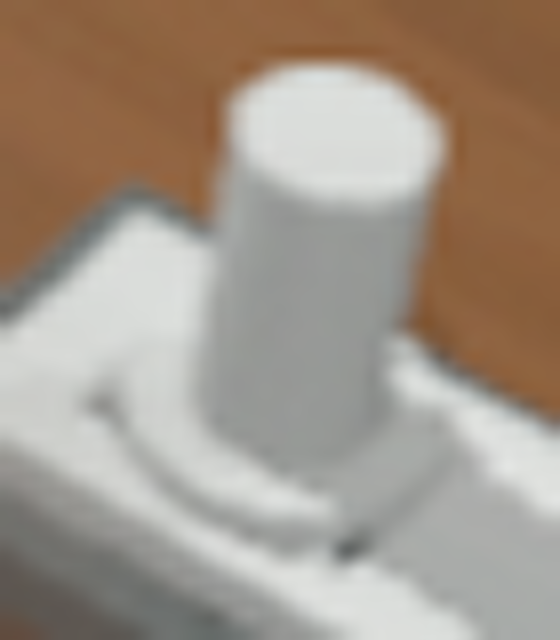

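The pin looks upright: cap and collar are both offset about the same from prediction, so I see no measurable tilt. I have time to spare, so I'll check the seating with one light push from shut fingers on top. Fully home, its end should be at z = 0.109.

```bash
python3 -m pendant '[[0.4,-26,0,0,30],[0.4,-30,0,0,0],[0,-22.8,0,0,0],[0,0,15,0,0],[0,0,15,0,0],[0,0,6,0,0],[0,0,4,0,0],[0,0,0,0,0]]' 15;  python3 -m pendant '[[0,0,2,0,0],[0,0,0,0,0]]'
```

```text
clock: 22.2
eef_pos: [0.5566, 0.2024, 0.1148]
eef_rot: [0.0, 0.999, 0.036, 0.0]
wrist_force: [0.1, -0.1, 0.0]
finger_gap: 0.0009
clock: 22.45
eef_pos: [0.5565, 0.2027, 0.1129]
eef_rot: [-0.0, 0.999, 0.036, 0.0]
wrist_force: [-0.4, -0.1, -0.5]
finger_gap: 0.0007
```

```bash
python3 -m pendant '[[-0.9,0,2,0,0],[0,0,0,0,0]]';  python3 -m pendant '[[0,0,1,0,0],[0,0,0,0,0]]'; python3 -m pendant '[[0,0,0.5,0,0],[0,0,0,0,0]]'
```

```text
clock: 22.7
eef_pos: [0.5555, 0.2027, 0.1107]
eef_rot: [0.0, 0.999, 0.036, -0.0]
wrist_force: [0.1, 0.8, -0.4]
finger_gap: 0.0006
clock: 22.95
eef_pos: [0.5556, 0.2026, 0.1098]
eef_rot: [0.0, 0.999, 0.036, -0.0]
wrist_force: [-0.8, -0.5, -0.7]
finger_gap: 0.0006
clock: 23.2
eef_pos: [0.5556, 0.2027, 0.1093]
eef_rot: [-0.0, 0.999, 0.036, 0.0]
wrist_force: [-1.1, 0.8, 0.3]
finger_gap: 0.0004
```

```bash
python3 -m pendant '[[0,0,0.3,0,0],[0,0,0,0,0]]';  python3 -m pendant '[[0,0,0.3,0,0],[0,0,0,0,0]]'; python3 -m pendant '[[0,0,0.3,0,0],[0,0,0,0,0]]'
```

```text
clock: 23.45
eef_pos: [0.5557, 0.2027, 0.1093]
eef_rot: [-0.0, 0.999, 0.036, 0.0]
wrist_force: [-0.8, 0.8, 3.1]
finger_gap: 0.0005
clock: 23.7
eef_pos: [0.5558, 0.2027, 0.1093]
eef_rot: [-0.0, 0.999, 0.036, 0.0]
wrist_force: [-1.9, -0.5, 5.7]
finger_gap: 0.0005
clock: 23.95
eef_pos: [0.5558, 0.2028, 0.1092]
eef_rot: [-0.0, 0.999, 0.036, 0.0]
wrist_force: [-2.8, 0.1, 8.6]
finger_gap: 0.0006
```

```bash
python3 -m pendant '[[0,0,0.4,0,0],[0,0,0,0,0],[0,0,0,0,0]]'; python3 -m pendant '[[0,0,-3,0,0],[0,0,-20,0,0],[0,0,-40,0,0],[0,30,-20,0,0],[0,40,0,0,0],[0,0,0,0,0],[0,0,0,0,0]]'; python3 - <<'E'
from h import *
s=status.state();print(s["clock"],s["eef_pos"],s["wrist_force"],abs(s["joint_vel"]).max())
snap("scene","s10",scale=1.5)
snap("wrist","w10",crop=(170,20,340,180),scale=4)
import cv2
cv2.imwrite("pics/s10b.png",cv2.resize(cv2.imread("pics/raw_s10.png")[200:275,320:420],None,fx=8,fy=8,interpolation=cv2.INTER_CUBIC))
E
```

```text
clock: 24.32
eef_pos: [0.556, 0.2028, 0.1092]
eef_rot: [-0.0, 0.999, 0.036, 0.001]
wrist_force: [-2.8, -0.7, 11.2]
finger_gap: 0.0008
clock: 25.2
eef_pos: [0.5605, 0.1333, 0.1908]
eef_rot: [-0.0, 0.999, 0.036, -0.0]
wrist_force: [0.8, 0.3, 0.2]
finger_gap: 0.0004
25.2 [0.56049926 0.13325883 0.19076602] [0.82081133 0.31102322 0.22502596] 0.013506532226102642
```

View pics/s10b.png

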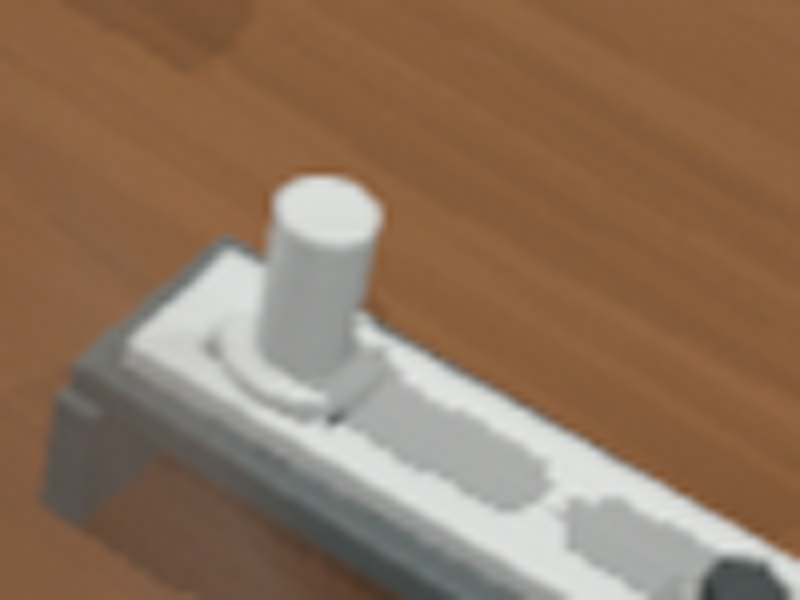

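View pics/s10.png

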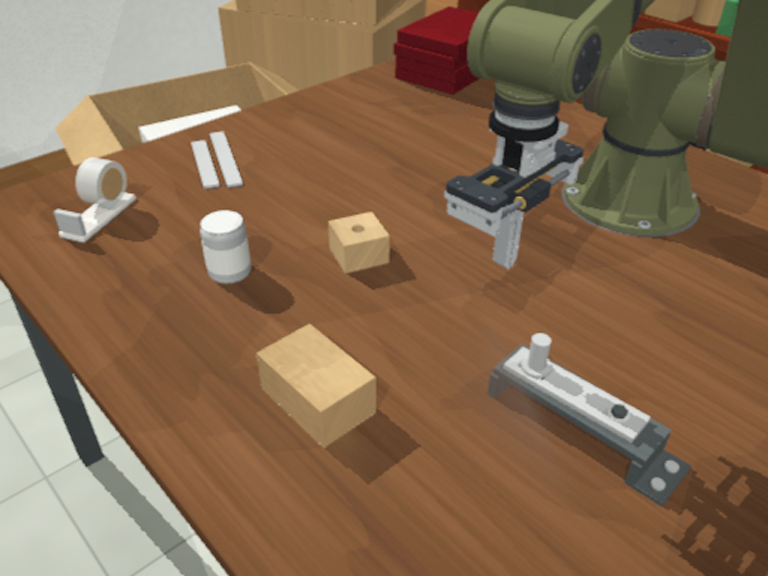

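View pics/w10.png

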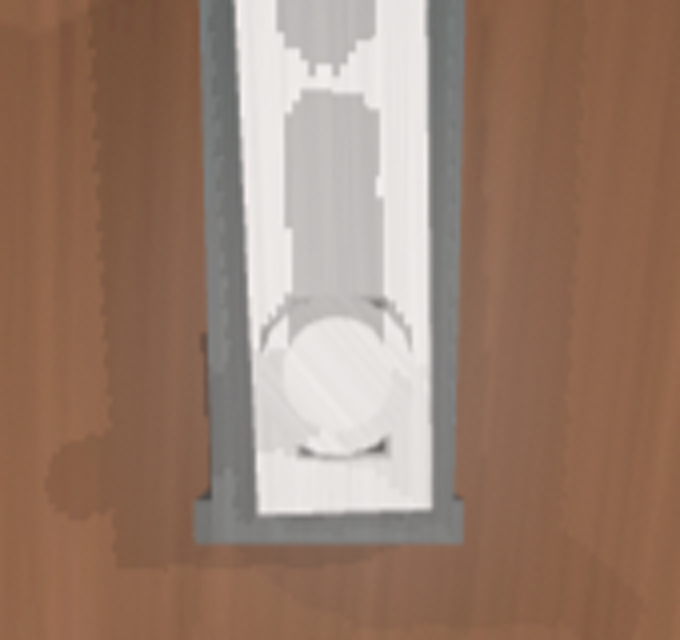

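The pin stands upright at (327,210 cap) in the scene crop with its collar on the brace, and the brace is in line. The carton, tin and block haven't moved, and the arm is clear.

```bash
python3 -c "
from bench import env
print(env.sign_off())"
```

```text
the job is handed in; nothing more can be done
None
```

The pin is fully home: it holds the brace in line with the splice plate, and its collar sits on the brace. I handed the job in at about 25 s.

- **How it went in:** I drew the pin from its block and entered it where the slot and the round hole overlap. I moved it sideways against the spring, which reached about 5–6 N, and lowered it in small steps. The press onto the collar measured 10 N at the wrist, about 13 N with the pin's weight. Before letting go I eased the spring's load onto the plate's hole.
- **Seating check:** After release I pushed on the pin's end with shut fingers, up to 11 N. The end stood firm at z ≈ 0.1092 m, against 0.109 m expected when fully home.
- **Final pictures:** The pin is upright, the brace has stayed in line, and the carton and tin are where they were. The arm is clear of everything.
- **Disagreements:** The wrist camera put the pin about 1 mm from where the arm's own readings did, which is within its 2 mm calibration. A tilt of up to about 1° could not be ruled out from the pictures alone. No check failed.

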